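# Make up two coffee kits in their carriers

## Robot

A 7-joint arm with a two-finger parallel gripper is mounted at the origin on a cart in front of the work surface, level with it; the furniture and walls round the work are solid. World frame = base frame: x ahead of the robot, y to its left, z up, the work surface at z = 0. Lengths are in mm, angles in rad, forces in N, time in s.
With the tool pointing down it reaches from about 425 to 825 mm from the base axis. Payload 3.6 kg.
Tool frame: the origin (TCP) lies on the mounting face of the last link; the fingertips stand 186 mm ahead of it and the grasp point (between the pads) lies 167 mm ahead of it (r.pinch_z is the distance from the TCP to the grasp point, in mm); z points along the fingers, y is the direction in which the jaws open and shut (so a half turn about z gives the same grasp; the last joint's range is limited). The gripper opens to 93 mm and grips with 3 to 60 N. Pads are 15 mm wide; open, the fingers measure 128 mm over their backs; the gripper's body (75 mm by 188 mm) begins 65 mm behind the grasp point.
Start: joints at [1.137, 0.615, -0.013, 1.423, 0.008, 1.103, -0.04], TCP at [257.79, -596.674, 404.74] pointing down, gripper open.
Joint ranges: [-3.12, 3.12], [-0.3, 2.06], [-1.34, 1.32], [0.26, 2.42], [-1.36, 4.5], [0.01, 1.98], [-2.84, 2.84]. Speed limits (rad/s): [2.79, 2.79, 3.14, 3.14, 3.14, 3.14, 3.14].

## Interface

Orientations are given as a unit quaternion [w, x, y, z].
In Python, from rig import r gives the robot as it stands.
- The arm moves only by the shell command python3 -m inch 'ROWS' [FORCE]. ROWS is JSON, a list of rows, each an object with "jaw": the opening, from -1 (shut) to 1 (fully open); "travel": the shift along the tool's x, y, z in cm, a list of three; "twist": the turn, a rotation vector about the tool's x, y, z in rad, a list of three. A call has 1 to 20 rows; each row shifts and turns the commanded pose from where the row before left it, along the tool's axes as they then stand; what a row does not reach is not made up. A row lasts 1/10 s, in which the tool goes at most 50 mm and 8.59 degrees, less where a joint would pass 70% of its speed; a pose out of reach is approached as far as the arm can. A call with a gripper value outside its range is refused whole. The fingers move at their own pace and stop on an object; FORCE is the grip in N (left out, the last holds). Time passes only in rows, so rows that do not move let the fingers close. It gives the time, the measured TCP pose, the force and the opening at its end, in the units of the state.
- r.sense(): the state, without advancing time (a new reading comes with each control period).
- r.read_camera(name): name is "scene" or "top"; returns a dict with "image" (400x640x3 uint8, red, green, blue), "intrinsics" (3x3 intrinsics, pixels), "dist_coeffs" ([k1, k2, p1, p2, k3] as OpenCV has them; the pictures are not rectified), "R" (3x3) and "t" (3): a world point X has camera coordinates R X + t. Camera axes: x right, y down, z forward; pixel columns grow to the right and rows downward; lengths in mm; the calibration is good to about 2 mm. A picture is of the moment at which its call begins. There is no depth.
- r.close_job(): hands the job in, once; it reports no verdict.
Trained networks look in a picture, given as the dict that the camera call returned (one of the last four; its "shot" number tells which), for a name from the list of things; names that differ only in an ending like _2 or _b are one class to them, and where a whole thing is asked for, a point or a joint stands for the part that bears it (a point fixed in the world has none). Each returns a list of dicts, best first, with "score" (0 to 1); they miss things now and then, are a little off and sometimes report something else, mostly with a low value. They report only what shows in the picture. A call takes as long as a camera call. They do not tell look-alikes from the thing itself.
- r.recognise(picture, target): "location" ([column, row] as shares, 0 to 1, of the picture: columns of its width, rows of its height, amid what is visible of it).
- r.trace(picture, target): "region" (400x640 bool, what is visible of it) and "location" ([column, row] as shares, 0 to 1, of the picture: columns of its width, rows of its height, amid what is visible of it).
- r.tip_of(picture, target): "location" ([column, row] as shares, 0 to 1, of the picture: columns of its width, rows of its height: a listed point, or the origin of a listed thing).
The state is a dict: "time_s": time; "q": joint angles; "joint_vel": joint speeds; "joint_torque": joint torques, N m; "tcp_pos": TCP position; "tcp_rot": TCP orientation; "wrist_force": force on the tool from outside, world axes, zero at the start; "torque": the same for the moment, N m; "opening": finger opening in mm.
Only numpy, scipy, OpenCV 4.12 (cv2) and the standard library are available. Lean on these libraries where they do the work, as an engineer would, in place of code of your own. Each camera call takes 0.05 s, during which the arm holds its last target. There are 200 camera calls.

## Task

Make up the two coffee kits from the stock standing about the drainer: the tamper and the spice jar with the green cap go in the blue carrier (tamper in its large well, jar in its small one), and the spice jar with the dark brown cap and the dropper bottle go in the orange carrier, one to a well, either way round. Everything must end standing upright on the floor of its well and let go, must not be tipped over on the way, and the milk pitcher, shot glass and dosing cup are not wanted and must stay where they are.

Things in the scene. Friction and masses are not known exactly. Their poses are not given: they have to be found in the camera images.
- blue_carrier: Blue two-well carrier, fixed: a block 96 (x) x 176 (y) x 16 mm high, a low steel wire bail at each end (200 mm over the bails, 13 mm high). Origin: centre of its underside; y runs along its length, z up. Round wells with black rubber floors, 10 mm deep (floor 6 mm above the origin): a large one 76 mm across centred at (0, +42 mm), a small one 60 mm across at (0, -42 mm).
- orange_carrier: Orange two-well carrier, fixed: a block 96 (x) x 176 (y) x 16 mm high, a low steel wire bail at each end (200 mm over the bails, 13 mm high). Origin: centre of its underside; y runs along its length, z up. Round wells with black rubber floors, 10 mm deep (floor 6 mm above the origin): both 60 mm across, centred at (0, +42 mm) and (0, -42 mm).
- tamper: Coffee tamper, 102 mm tall: round metal base 58 mm across up to 26 mm, above it a dark brown upright handle at most 30 mm across, to be gripped about 80 mm up. 0.38 kg. Origin: centre of the underside, z up. All four stock things start standing upright in the open.
- cinnamon_jar: Spice jar with a green cap that has a whitish disc on top, round, 46 mm across and 106 mm tall; the cap (45 mm across) takes the top 20 mm, below it straight wall. 0.11 kg. Grip about 80 mm up. Origin: centre of the underside, z up.
- cocoa_jar: Spice jar with a dark brown cap that has a small green disc on top, brown contents, round, 44 mm across and 105 mm tall; the cap takes the top 20 mm. 0.11 kg. Grip about 80 mm up. Origin: centre of the underside, z up.
- syrup_dropper: Small amber dropper bottle with a black collar and bulb, 102 mm tall: body 32 mm across up to 65 mm, collar 24 mm across at 62 to 77 mm, thin bulb 12 mm across above. 0.07 kg. Grip the body and collar about 58 mm up. Origin: centre of the underside, z up.
- milk_pitcher: Bystander: small steel milk pitcher with a handle, 71 x 100 x 81 mm high. Leave it alone. Origin: centre of the underside.
- shot_glass: Bystander: clear shot glass with gold lines, 65 mm across, 71 mm high. Leave it alone. Origin: centre of the underside.
- dosing_cup: Bystander: plain steel dosing cup, 58 mm across, 50 mm high. Leave it alone. Origin: centre of the underside.
Not all that is in view belongs to the job. Leave any purple look-alike of the syrup_dropper alone.

How it is judged:
By the outcome, as a careful person would: the job done as asked, in the order asked, and still so for the second after the job is handed in, with the robot touching nothing.
It also fails if it takes over 115 s, if anything falls off the work surface, if the arm or the gripper's body presses on something with over 40 N, if the wrist force passes 120 N, or if a joint passes its speed limit or range.

## Working session

There is one attempt and no reset: what is moved stays moved. The work goes in short steps, Python scripts to look and compute and a shell command to move; the robot and the scene stay as the last step left them, time stands still between calls to the robot, and variables do not carry over. Pictures are saved under pics/ and viewed, about 12 in all and at most 16, crops included, and the job is handed in when it is done.

```bash
mkdir -p pics; cat > h.py <<'E'
from rig import r
import numpy as np, cv2
def shot(n):
    p=r.read_camera(n); return p
def ray(p,uv,z):
    K=np.array(p["intrinsics"],float);d=np.array(p["dist_coeffs"],float);R=np.array(p["R"]);t=np.array(p["t"])
    x=cv2.undistortPoints(np.array([[uv]],float),K,d)[0,0]
    v=R.T@np.array([x[0],x[1],1]);c=-R.T@t
    return c+v*(z-c[2])/v[2]
def proj(p,X):
    K=np.array(p["intrinsics"],float);d=np.array(p["dist_coeffs"],float)
    return cv2.projectPoints(np.array(X,float).reshape(-1,3),cv2.Rodrigues(np.array(p["R"]))[0],np.array(p["t"],float),K,d)[0][:,0]
def save(p,f,crop=None,s=1):
    im=p["image"][:,:,::-1]
    if crop: im=im[crop[1]:crop[3],crop[0]:crop[2]]
    cv2.imwrite("pics/"+f,cv2.resize(im,None,fx=s,fy=s,interpolation=cv2.INTER_CUBIC))
names="blue_carrier orange_carrier tamper cinnamon_jar cocoa_jar syrup_dropper milk_pitcher shot_glass dosing_cup".split()
E
python3 - <<'E'
from h import *
for n in("top","scene"):
    p=shot(n);save(p,n+"0.png")
    print(n,"cam",(-np.array(p["R"]).T@p["t"]).round())
    for a in names:
        for k,f in(("tip",r.tip_of),("rec",r.recognise)):
            for o in f(p,a)[:3]:
                uv=np.array(o["location"])*[640,400]
                print(a,k,round(o["score"],2),uv.round(1),ray(p,uv,0).round(1)[:2])
print(r.sense())
E
```

```text
top cam [417.  91. 906.]
blue_carrier tip 0.9 [221.  255.8] [454.5 308.6]
blue_carrier rec 0.94 [219.7 252.8] [460.8 311.7]
orange_carrier tip 0.81 [325. 255.] [460.3  88.4]
orange_carrier rec 0.96 [323.6 249.9] [471.   91.5]
tamper tip 0.97 [272.9 185.4] [608.5 203.7]
tamper tip 0.73 [325.3 249.9] [471.   87.9]
tamper rec 0.89 [269.5 180.1] [620.2 211.6]
cinnamon_jar tip 0.87 [324.7 183.3] [614.8  91.4]
cinnamon_jar rec 0.83 [322.1 177.9] [626.7  97.1]
cinnamon_jar rec 0.6 [275.1 131.2] [731.7 203.5]
cocoa_jar tip 0.89 [225.3 190.7] [595.2 307.1]
cocoa_jar rec 0.57 [220.5 182.9] [612.4 318.7]
syrup_dropper tip 0.78 [444.7 276.4] [ 419.5 -162.8]
syrup_dropper tip 0.61 [372.6 155.4] [679.  -12.9]
syrup_dropper rec 0.62 [450.1 276.6] [ 419.3 -174.3]
syrup_dropper rec 0.51 [371.9 153.4] [683.6 -11.3]
milk_pitcher tip 0.61 [215.5 143.5] [701.7 335.2]
milk_pitcher rec 0.64 [206.5 136.3] [718.2 356.5]
shot_glass tip 0.9 [275.5 139.9] [711.5 201.7]
shot_glass rec 0.91 [275.6 127.9] [739.4 202.6]
dosing_cup tip 0.85 [327.3 143.5] [704.7  86.9]
dosing_cup rec 0.65 [326.3 137.4] [718.8  89.4]

[... 1058 characters left out ...]

{'time_s': 1.9, 'q': array([ 1.13650759,  0.61489208, -0.01260546,  1.42340883,  0.0080964 ,
        1.10339521, -0.04040194]), 'joint_vel': array([ 0.00073315,  0.00016733,  0.00028944,  0.0011589 , -0.00014787,
       -0.00162216,  0.0015041 ]), 'joint_torque': array([ 8.38559959e-05, -4.58814669e+01,  2.08992683e-01, -1.66028506e+01,
       -6.11118204e-02,  1.33101165e-02,  4.02538478e-05]), 'tcp_pos': array([ 257.78706448, -596.67195633,  404.74241125]), 'tcp_rot': array([-3.08599516e-05,  9.79281077e-01,  2.02505731e-01,  1.48768021e-05]), 'wrist_force': array([0.68609269, 0.39730748, 0.33056784]), 'torque': array([-0.01561457,  0.02889447, -0.00902117]), 'opening': 92.77979770452437}
```

View images.

View pics/top0.png

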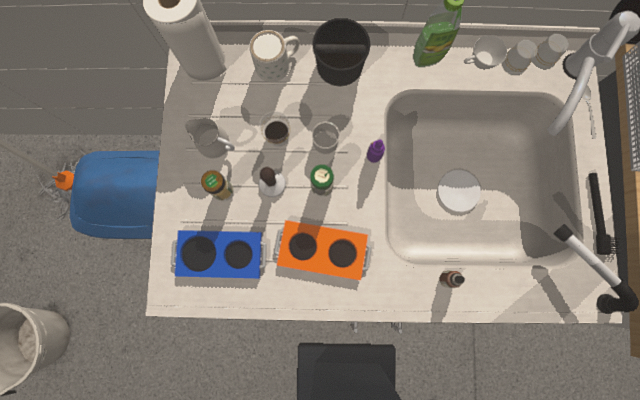

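View pics/scene0.png

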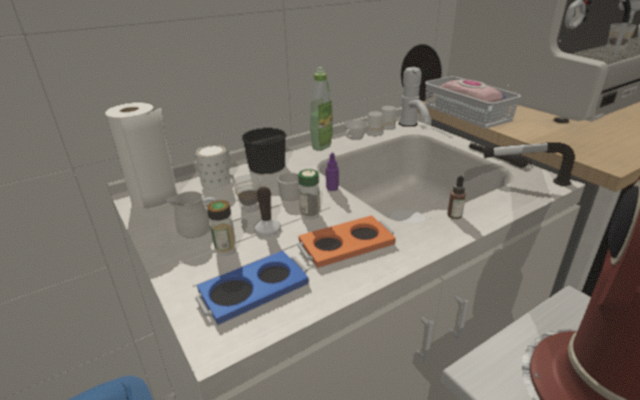

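```bash
cat >> h.py <<'E'
from scipy.optimize import minimize
SH=dict(tamper=[(29,0,26),(15,26,102)],cinnamon_jar=[(23,0,106)],cocoa_jar=[(22,0,105)],syrup_dropper=[(16,0,65),(12,62,77),(6,77,102)],
 shot_glass=[(32.5,0,71)],dosing_cup=[(29,0,50)])
A=np.linspace(0,2*np.pi,24,endpoint=False)
def sil(p,a,v):
    m=np.zeros((1600,2560),np.uint8)
    if a in SH:
        parts=[np.array([[v[0]+R*np.cos(t),v[1]+R*np.sin(t),v[3]+z] for z in(z0,z1) for t in A]) for R,z0,z1 in SH[a]]
    else:
        c,s=np.cos(v[2]),np.sin(v[2])
        parts=[np.array([[v[0]+c*x-s*y,v[1]+s*x+c*y,z] for x in(-48,48) for y in(-88,88) for z in(0,16)])]
    for P in parts:
        cv2.fillConvexPoly(m,cv2.convexHull(((proj(p,P)+.5)*4-.5).round().astype(np.int32)),255)
    return cv2.resize(m,(640,400),interpolation=cv2.INTER_AREA)/255.
def fit(views,a,v0,z=0):
    v0=np.array(v0,float)
    free=2 if a in SH else 3
    def cost(q):
        v=np.array([q[0]*1,q[1]*1,q[2]/100 if free==3 else 0,z]);c=0
        for p,m in views:
            s=sil(p,a,v);c+=1-np.minimum(s,m).sum()/np.maximum(s,m).sum()
        return c
    x0=v0[:free]*([1,1,100][:free])
    sx=np.vstack([x0]+[x0+8*e for e in np.eye(free)])
    o=minimize(cost,x0,method="Nelder-Mead",options=dict(initial_simplex=sx,xatol=.1,fatol=1e-4))
    return o.x,o.fun/len(views)
def near(p,a,X):
    L=r.trace(p,a)
    u=proj(p,X)[0]
    L=[o for o in L if np.linalg.norm(np.array(o["location"])*[640,400]-u)<25]
    return (p,np.array(L[0]["region"],float)) if L else None
E
cat > m.py <<'E'
from h import *
T,S=shot("top"),shot("scene")
g=dict(blue_carrier=(460,307,0),orange_carrier=(468,88,-.1),tamper=(610,203),cinnamon_jar=(615,91),cocoa_jar=(600,306),syrup_dropper=(420,-167),shot_glass=(714,200),dosing_cup=(708,86))
for a,v in g.items():
    vs=[near(p,a,[v[0],v[1],40 if a in SH else 8]) for p in(T,S)]
    for V in([vs[0]],[vs[1]],vs):
        V=[x for x in V if x]
        if V:print(a,len(V),[(x.round(1).tolist(),round(f,3)) for x,f in[fit(V,a,v)]])
# tap tip triangulation
def tri(u,w):
    f=lambda X:np.sum((proj(T,X)[0]-u)**2)+np.sum((proj(S,X)[0]-w)**2)
    return minimize(f,[450,-400,150],method="Nelder-Mead").x.round()
print("tap",tri((561,232),(474,149)),tri((631,300),(570,150)))
a=T["image"][115:205,190:390,::-1];b=T["image"][235:295,400:500,::-1];c=S["image"][150:260,190:350,::-1];d=S["image"][165:225,420:500,::-1]
W=np.zeros((600,800,3),np.uint8)
def put(i,x,y,w,h):W[y:y+h,x:x+w]=cv2.resize(i,(w,h),interpolation=cv2.INTER_CUBIC)
put(a,0,0,500,225);put(b,500,0,300,180);put(c,0,230,500,344);put(d,500,230,300,225)
cv2.imwrite("pics/crop1.png",W)
print(r.sense()["time_s"])
E
python3 m.py
```

```text
blue_carrier 1 [([458.4, 312.5, 0.4], np.float64(0.072))]
blue_carrier 1 [([462.5, 308.3, 1.3], np.float64(0.074))]
blue_carrier 2 [([459.4, 311.2, -0.1], np.float64(0.097))]
orange_carrier 1 [([471.5, 94.9, -16.0], np.float64(0.084))]
orange_carrier 1 [([475.8, 89.1, -16.1], np.float64(0.057))]
orange_carrier 2 [([472.9, 91.3, -16.8], np.float64(0.101))]
tamper 1 [([611.0, 205.0], np.float64(0.102))]
tamper 1 [([617.8, 200.8], np.float64(0.226))]
tamper 2 [([610.8, 204.3], np.float64(0.172))]
cinnamon_jar 1 [([608.2, 98.7], np.float64(0.058))]
cinnamon_jar 1 [([615.0, 90.8], np.float64(0.067))]
cinnamon_jar 2 [([607.6, 97.5], np.float64(0.111))]
cocoa_jar 1 [([594.9, 309.9], np.float64(0.055))]
cocoa_jar 1 [([600.3, 305.6], np.float64(0.05))]
cocoa_jar 2 [([594.6, 308.4], np.float64(0.094))]
syrup_dropper 1 [([414.7, -164.9], np.float64(0.124))]
syrup_dropper 1 [([418.9, -171.6], np.float64(0.11))]
syrup_dropper 2 [([414.7, -165.9], np.float64(0.127))]
shot_glass 1 [([724.4, 199.0], np.float64(0.168))]
shot_glass 1 [([736.2, 187.8], np.float64(0.224))]
shot_glass 2 [([722.7, 197.0], np.float64(0.238))]
dosing_cup 1 [([709.0, 93.1], np.float64(0.094))]
dosing_cup 1 [([718.7, 82.6], np.float64(0.238))]
dosing_cup 2 [([711.1, 93.0], np.float64(0.203))]
tap [ 515. -366.   80.] [ 374. -501.   88.]
2.8
```

View pics/crop1.png

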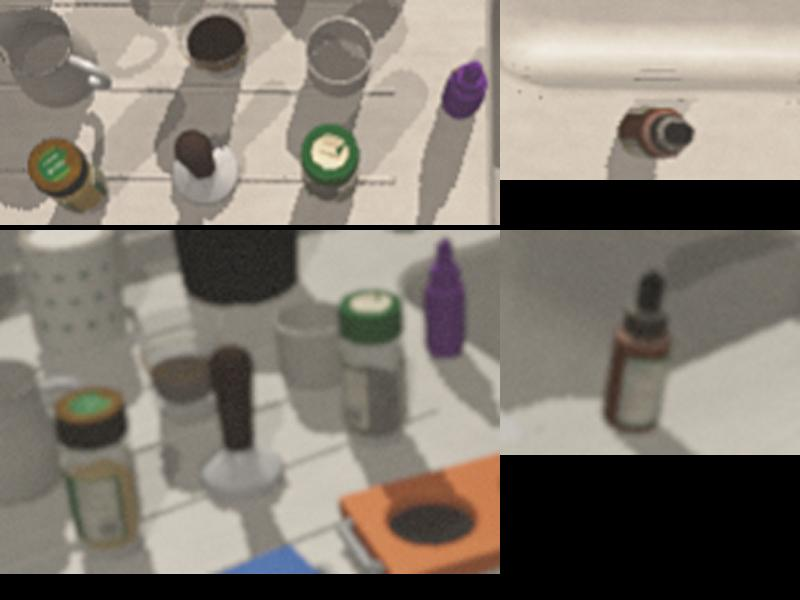

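```bash
python3 -m inch '[{"jaw":1,"travel":[0,0,0],"twist":[0,0,0.136]},{"jaw":1,"travel":[0,0,0],"twist":[0,0,0.136]},{"jaw":1,"travel":[0,0,0],"twist":[0,0,0.136]},{"jaw":1,"travel":[1.0,-2.2,0],"twist":[0,0,0]},{"jaw":1,"travel":[1.8,-4.0,0],"twist":[0,0,0]},{"jaw":1,"travel":[1.8,-4.0,0],"twist":[0,0,0]},{"jaw":1,"travel":[1.8,-4.0,0],"twist":[0,0,0]},{"jaw":1,"travel":[1.8,-4.0,0],"twist":[0,0,0]},{"jaw":1,"travel":[1.8,-4.0,0],"twist":[0,0,0]},{"jaw":1,"travel":[1.8,-4.0,0],"twist":[0,0,0]},{"jaw":1,"travel":[1.8,-4.0,0],"twist":[0,0,0]},{"jaw":1,"travel":[1.8,-4.0,0],"twist":[0,0,0]},{"jaw":1,"travel":[1.8,-4.0,0],"twist":[0,0,0]},{"jaw":1,"travel":[1.8,-4.0,0],"twist":[0,0,0]},{"jaw":1,"travel":[0,0,0],"twist":[0,0,0]}]' 30
```

```text
time_s: 4.3
tcp_pos: [450.6, -168.0, 405.0]
tcp_rot: [-0.002, 1.0, 0.006, 0.001]
wrist_force: [0.2, 0.2, 0.4]
opening: 92.9
```

```bash
python3 -m inch '[{"jaw":0.5,"travel":[1.8,-4.1,0],"twist":[0,0,0.01]},{"jaw":0.5,"travel":[1.8,-4.1,0],"twist":[0,0,0]},{"jaw":0.5,"travel":[1.8,-4.1,0],"twist":[0,0,0]},{"jaw":0.5,"travel":[1.8,-4.1,0],"twist":[0,0,0]},{"jaw":0.5,"travel":[1.8,-4.1,0],"twist":[0,0,0]},{"jaw":0.5,"travel":[1.8,-4.1,0],"twist":[0,0,0]},{"jaw":0.5,"travel":[1.8,-4.1,0],"twist":[0,0,0]},{"jaw":0.5,"travel":[1.8,-4.1,0],"twist":[0,0,0]},{"jaw":0.5,"travel":[1.8,-4.1,0],"twist":[0,0,0]},{"jaw":0.5,"travel":[0,0,0],"twist":[0,0,0]},{"jaw":0.5,"travel":[0,0,0],"twist":[0,0,0]}]'
```

```text
time_s: 5.4
tcp_pos: [613.3, 193.2, 404.1]
tcp_rot: [0.0, 1.0, -0.004, -0.0]
wrist_force: [-0.5, -0.7, -0.0]
opening: 69.6
```

```bash
python3 -m inch '[{"jaw":0.5,"travel":[0,-1.0,1.0],"twist":[0,0,-0.007]},{"jaw":0.5,"travel":[0,0,3.5],"twist":[0,0,0]},{"jaw":0.5,"travel":[0,0,3.5],"twist":[0,0,0]},{"jaw":0.5,"travel":[0,0,3.5],"twist":[0,0,0]},{"jaw":0.5,"travel":[0,0,3.0],"twist":[0,0,0]},{"jaw":0.5,"travel":[0,0,1.2],"twist":[0,0,0]},{"jaw":0.5,"travel":[0,0,0],"twist":[0,0,0]},{"jaw":-1,"travel":[0,0,0],"twist":[0,0,0]},{"jaw":-1,"travel":[0,0,0],"twist":[0,0,0]},{"jaw":-1,"travel":[0,0,0],"twist":[0,0,0]},{"jaw":-1,"travel":[0,0,0],"twist":[0,0,0]},{"jaw":-1,"travel":[0,0,0],"twist":[0,0,0]},{"jaw":-1,"travel":[0,0,0],"twist":[0,0,0]}]' 35
```

```text
time_s: 6.7
tcp_pos: [613.3, 203.1, 248.2]
tcp_rot: [-0.0, 1.0, -0.002, 0.0]
wrist_force: [0.4, -0.1, 0.7]
opening: 28.6
```

```bash
python3 -m inch '[{"jaw":-1,"travel":[0,0,-1.5],"twist":[0,0,0]},{"jaw":-1,"travel":[0,0,-3],"twist":[0,0,0]},{"jaw":-1,"travel":[0,0,-3],"twist":[0,0,0]},{"jaw":-1,"travel":[0,0,-3],"twist":[0,0,0]},{"jaw":-1,"travel":[0,0,-2],"twist":[0,0,0]},{"jaw":-1,"travel":[-1.5,-1.5,0],"twist":[0,0,0]},{"jaw":-1,"travel":[-2.5,-2.5,0],"twist":[0,0,0]},{"jaw":-1,"travel":[-2.5,-2.5,0],"twist":[0,0,0]},{"jaw":-1,"travel":[-2.5,-2.5,0],"twist":[0,0,0]},{"jaw":-1,"travel":[-2.5,-2.5,0],"twist":[0,0,0]},{"jaw":-1,"travel":[-2.3,-2.2,0],"twist":[0,0,0]},{"jaw":-1,"travel":[-1.5,-1.2,0],"twist":[0,0,0]},{"jaw":-1,"travel":[0,0,4],"twist":[0,0,0]},{"jaw":-1,"travel":[0,0,3],"twist":[0,0,0]},{"jaw":-1,"travel":[0,0,2],"twist":[0,0,0]},{"jaw":-1,"travel":[0,0,0],"twist":[0,0,0]}]'
cat > look.py <<'E'
import sys
from h import *
T,S=shot("top"),shot("scene")
save(T,sys.argv[1]+"t.png");save(S,sys.argv[1]+"s.png")
def put(W,i,x,y,w,h):W[y:y+h,x:x+w]=cv2.resize(i,(w,h),interpolation=cv2.INTER_CUBIC)
W=np.zeros((600,800,3),np.uint8)
put(W,T["image"][150:300,160:400,::-1],0,0,800,300) if 0 else put(W,T["image"][160:300,160:400,::-1],0,0,514,300)
put(W,S["image"][170:330,160:410,::-1],0,300,469,300)
cv2.imwrite("pics/"+sys.argv[1]+".png",W[:,:520])
print(r.sense()["tcp_pos"].round(1),r.sense()["opening"],r.sense()["wrist_force"])
E
python3 look.py a
```

```text
time_s: 8.3
tcp_pos: [459.4, 351.2, 279.7]
tcp_rot: [0.003, 1.0, -0.002, -0.004]
wrist_force: [-0.6, -0.5, -5.1]
opening: 28.8
[460.9 352.3 283.1] 28.72023339993251 [ 0.79949678  0.61091793 -5.21941887]
```

View pics/a.png

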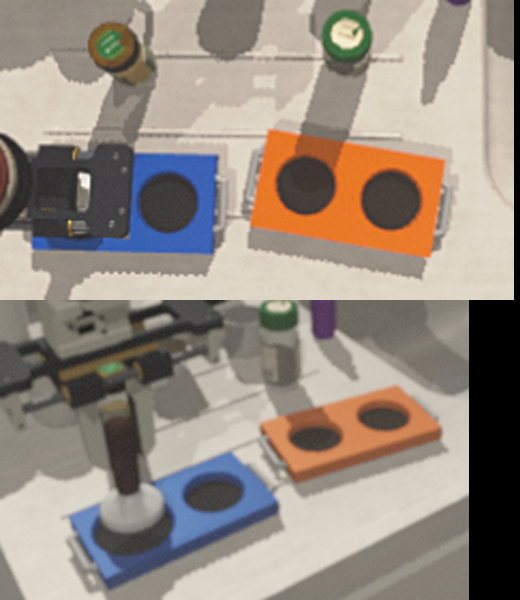

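```bash
python3 -m inch '[{"jaw":-1,"travel":[0,0,1.2],"twist":[0,0,0]},{"jaw":-1,"travel":[0,0,0.9],"twist":[0,0,0]},{"jaw":-1,"travel":[0,0,0.5],"twist":[0,0,0]},{"jaw":-1,"travel":[0,0,0.25],"twist":[0,0,0]},{"jaw":-1,"travel":[0,0,0],"twist":[0,0,0]},{"jaw":-1,"travel":[0,0,0],"twist":[0,0,0]}]'
```

```text
time_s: 9.0
tcp_pos: [460.9, 352.4, 254.5]
tcp_rot: [-0.0, 1.0, -0.002, 0.0]
wrist_force: [0.8, -0.3, -4.2]
opening: 28.6
```

```bash
python3 -m inch '[{"jaw":-1,"travel":[0,0,0.05],"twist":[0,0,0]},{"jaw":0.1,"travel":[0,0,0],"twist":[0,0,0]},{"jaw":0.1,"travel":[0,0,0],"twist":[0,0,0]},{"jaw":0.1,"travel":[0,0,0],"twist":[0,0,0]},{"jaw":0.1,"travel":[0,0,-1],"twist":[0,0,0]},{"jaw":0.1,"travel":[0,0,-3],"twist":[0,0,0]},{"jaw":0.1,"travel":[0,0,-4],"twist":[0,0,0]},{"jaw":0.1,"travel":[0,0,-4],"twist":[0,0,0]},{"jaw":0.7,"travel":[1.5,2.6,-1],"twist":[0,0,0]},{"jaw":0.7,"travel":[2.2,3.8,0],"twist":[0,0,0]},{"jaw":0.7,"travel":[2.2,3.8,0],"twist":[0,0,0]},{"jaw":0.7,"travel":[2.2,3.8,0],"twist":[0,0,0]},{"jaw":0.7,"travel":[2.2,3.8,0],"twist":[0,0,0]},{"jaw":0.7,"travel":[2.2,3.8,0],"twist":[0,0,0]},{"jaw":0.7,"travel":[1.6,2.6,0],"twist":[0,0,0]},{"jaw":0.7,"travel":[1.0,1.5,0],"twist":[0,0,0]},{"jaw":0.7,"travel":[0,0,0],"twist":[0,0,0]},{"jaw":0.7,"travel":[0,0,0],"twist":[0,0,0]}]'; python3 - <<'E'
from h import *
T,S=shot("top"),shot("scene")
for p,w in((T,(458.4,354.5)),(S,(462,350.3))):
    V=near(p,"tamper",[w[0],w[1],45])
    if V: print(fit([V],"tamper",w,6))
E
```

```text
time_s: 10.8
tcp_pos: [610.4, 96.6, 384.0]
tcp_rot: [-0.001, 1.0, -0.001, -0.0]
wrist_force: [0.8, 1.8, 0.6]
opening: 79.0
(array([459.3499321 , 352.98244476]), np.float64(0.07486916377415398))
(array([459.81024981, 352.15532856]), np.float64(0.1477383852324462))
```

```bash
python3 -m inch '[{"jaw":0.7,"travel":[0.15,0.2,2],"twist":[0,0,0]},{"jaw":0.7,"travel":[0,0,3.5],"twist":[0,0,0]},{"jaw":0.7,"travel":[0,0,3.5],"twist":[0,0,0]},{"jaw":0.7,"travel":[0,0,3],"twist":[0,0,0]},{"jaw":0.7,"travel":[0,0,1.6],"twist":[0,0,0]},{"jaw":0.7,"travel":[0,0,0],"twist":[0,0,0]},{"jaw":-1,"travel":[0,0,0],"twist":[0,0,0]},{"jaw":-1,"travel":[0,0,0],"twist":[0,0,0]},{"jaw":-1,"travel":[0,0,0],"twist":[0,0,0]},{"jaw":-1,"travel":[0,0,0],"twist":[0,0,0]},{"jaw":-1,"travel":[0,0,0],"twist":[0,0,0]}]' 20
```

```text
time_s: 12.1
tcp_pos: [612.6, 93.1, 248.6]
tcp_rot: [-0.0, 1.0, -0.002, 0.001]
wrist_force: [0.5, 0.3, 1.5]
opening: 45.8
```

```bash
python3 -m inch '[{"jaw":-1,"travel":[0,0,-1.5],"twist":[0,0,0]},{"jaw":-1,"travel":[0,0,-3],"twist":[0,0,0]},{"jaw":-1,"travel":[0,0,-3],"twist":[0,0,0]},{"jaw":-1,"travel":[0,0,-3],"twist":[0,0,0]},{"jaw":-1,"travel":[0,0,-2],"twist":[0,0,0]},{"jaw":-1,"travel":[-1.5,-1.7,0],"twist":[0,0,0]},{"jaw":-1,"travel":[-2.5,-3,0],"twist":[0,0,0]},{"jaw":-1,"travel":[-2.5,-3,0],"twist":[0,0,0]},{"jaw":-1,"travel":[-2.5,-3,0],"twist":[0,0,0]},{"jaw":-1,"travel":[-2.5,-3,0],"twist":[0,0,0]},{"jaw":-1,"travel":[-2.2,-2.3,0],"twist":[0,0,0]},{"jaw":-1,"travel":[-1.5,-1.5,0],"twist":[0,0,0]},{"jaw":-1,"travel":[0,0,3],"twist":[0,0,0]},{"jaw":-1,"travel":[0,0,3],"twist":[0,0,0]},{"jaw":-1,"travel":[0,0,2.5],"twist":[0,0,0]},{"jaw":-1,"travel":[0,0,1],"twist":[0,0,0]},{"jaw":-1,"travel":[0,0,0],"twist":[0,0,0]},{"jaw":-1,"travel":[0,0,0],"twist":[0,0,0]}]'
python3 look.py b
```

```text
time_s: 13.9
tcp_pos: [461.5, 268.5, 278.6]
tcp_rot: [-0.0, 1.0, -0.002, 0.001]
wrist_force: [0.8, 0.0, -0.4]
opening: 45.3
[461.5 268.5 279.1] 45.812865874146496 [ 0.26973507  0.27230538 -0.57265868]
```

View pics/b.png

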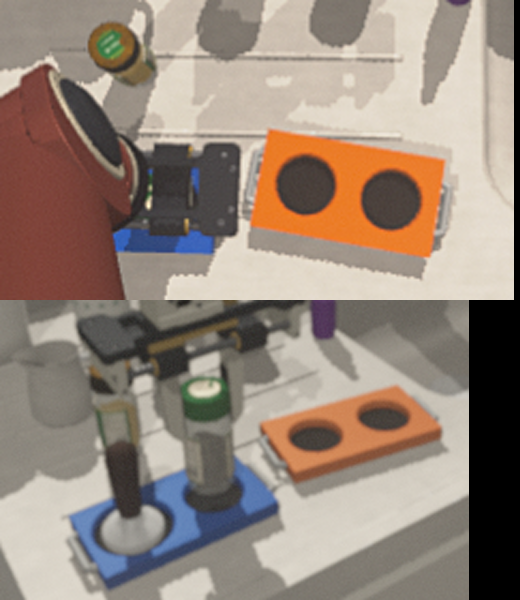

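```bash
python3 -m inch '[{"jaw":-1,"travel":[0,0,1.0],"twist":[0,0,0]},{"jaw":-1,"travel":[0,0,0.4],"twist":[0,0,0]},{"jaw":-1,"travel":[0,0,0.4],"twist":[0,0,0]},{"jaw":-1,"travel":[0,0,0],"twist":[0,0,0]},{"jaw":-1,"travel":[0,0,0],"twist":[0,0,0]}]'
```

```text
time_s: 14.5
tcp_pos: [461.0, 268.3, 259.7]
tcp_rot: [0.0, 1.0, -0.002, -0.0]
wrist_force: [0.1, -0.0, -0.6]
opening: 45.4
```

```bash
python3 -m inch '[{"jaw":-1,"travel":[0,0,0.3],"twist":[0,0,0]},{"jaw":-1,"travel":[0,0,0.2],"twist":[0,0,0]},{"jaw":-1,"travel":[0,0,0],"twist":[0,0,0]},{"jaw":0.3,"travel":[0,0,0],"twist":[0,0,0]},{"jaw":0.3,"travel":[0,0,0],"twist":[0,0,0]},{"jaw":0.3,"travel":[0,0,0],"twist":[0,0,0]},{"jaw":0.3,"travel":[0,0,-1],"twist":[0,0,0]},{"jaw":0.3,"travel":[0,0,-3],"twist":[0,0,0]},{"jaw":0.3,"travel":[0,0,-4],"twist":[0,0,0]},{"jaw":0.3,"travel":[0,0,-4],"twist":[0,0,0]},{"jaw":0.7,"travel":[2,-0.6,-1],"twist":[0,0,0]},{"jaw":0.7,"travel":[3.5,-1,0],"twist":[0,0,0]},{"jaw":0.7,"travel":[3.5,-1,0],"twist":[0,0,0]},{"jaw":0.7,"travel":[3.0,-0.9,0],"twist":[0,0,0]},{"jaw":0.7,"travel":[1.6,-0.4,0],"twist":[0,0,0]},{"jaw":0.7,"travel":[0,0,0],"twist":[0,0,0]},{"jaw":0.7,"travel":[0,0,0],"twist":[0,0,0]}]'
```

```text
time_s: 16.2
tcp_pos: [596.6, 306.7, 385.0]
tcp_rot: [0.0, 1.0, -0.002, -0.0]
wrist_force: [-0.7, 0.3, -0.5]
opening: 78.8
```

```bash
python3 -m inch '[{"jaw":0.7,"travel":[0.1,-0.1,2],"twist":[0,0,0]},{"jaw":0.7,"travel":[0,0,3.5],"twist":[0,0,0]},{"jaw":0.7,"travel":[0,0,3.5],"twist":[0,0,0]},{"jaw":0.7,"travel":[0,0,3],"twist":[0,0,0]},{"jaw":0.7,"travel":[0,0,1.7],"twist":[0,0,0]},{"jaw":0.7,"travel":[0,0,0],"twist":[0,0,0]},{"jaw":-1,"travel":[0,0,0],"twist":[0,0,0]},{"jaw":-1,"travel":[0,0,0],"twist":[0,0,0]},{"jaw":-1,"travel":[0,0,0],"twist":[0,0,0]},{"jaw":-1,"travel":[0,0,0],"twist":[0,0,0]},{"jaw":-1,"travel":[0,0,0],"twist":[0,0,0]}]' 20
```

```text
time_s: 17.3
tcp_pos: [598.2, 307.9, 248.5]
tcp_rot: [-0.0, 1.0, -0.002, 0.0]
wrist_force: [-1.5, 0.3, 1.4]
opening: 43.6
```

```bash
python3 -m inch '[{"jaw":-1,"travel":[0,0,-1.5],"twist":[0,0,0]},{"jaw":-1,"travel":[0,0,-3],"twist":[0,0,0]},{"jaw":-1,"travel":[0,0,-3],"twist":[0,0,0]},{"jaw":-1,"travel":[0,0,-3],"twist":[0,0,0]},{"jaw":-1,"travel":[0,0,-2],"twist":[0,0,0]},{"jaw":-1,"travel":[-1.2,1.8,0],"twist":[0,0,0]},{"jaw":-1,"travel":[-2,3,0],"twist":[0,0,0]},{"jaw":-1,"travel":[-2,3,0],"twist":[0,0,0]},{"jaw":-1,"travel":[-2,3,0],"twist":[0,0,0]},{"jaw":-1,"travel":[-2,3,0],"twist":[0,0,0]},{"jaw":-1,"travel":[-1.6,2.3,0],"twist":[0,0,0]},{"jaw":-1,"travel":[-1,1.3,0],"twist":[0,0,0]},{"jaw":-1,"travel":[0,0,3],"twist":[0,0,0]},{"jaw":-1,"travel":[0,0,3],"twist":[0,0,0]},{"jaw":-1,"travel":[0,0,2.5],"twist":[0,0,0]},{"jaw":-1,"travel":[0,0,1],"twist":[0,0,0]},{"jaw":-1,"travel":[0,0,0],"twist":[0,0,0]},{"jaw":-1,"travel":[0,0,0],"twist":[0,0,0]}]'
python3 look.py c
```

```text
time_s: 19.1
tcp_pos: [480.1, 134.4, 278.8]
tcp_rot: [-0.0, 1.0, -0.002, 0.001]
wrist_force: [0.5, 0.4, -1.5]
opening: 43.3
[480.2 134.4 279.2] 43.62995849907093 [-0.31001576  0.64673727 -0.55451894]
```

View pics/c.png

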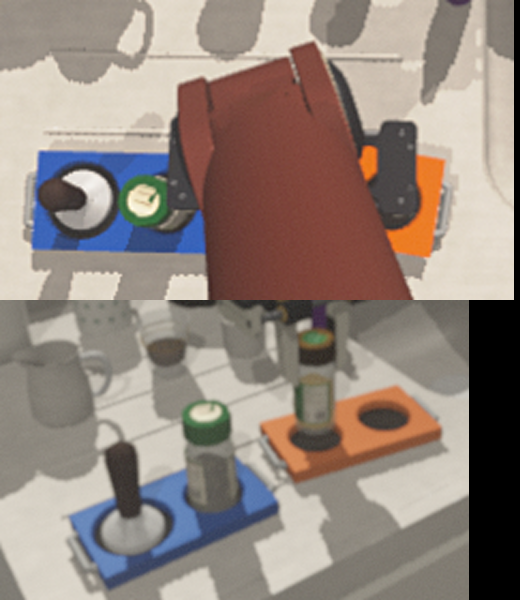

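```bash
python3 -m inch '[{"jaw":-1,"travel":[0,0,1.0],"twist":[0,0,0]},{"jaw":-1,"travel":[0,0,0.4],"twist":[0,0,0]},{"jaw":-1,"travel":[0,0,0.5],"twist":[0,0,0]},{"jaw":-1,"travel":[0,0,0],"twist":[0,0,0]},{"jaw":-1,"travel":[0,0,0],"twist":[0,0,0]}]'
```

```text
time_s: 19.7
tcp_pos: [479.6, 134.2, 258.6]
tcp_rot: [0.0, 1.0, -0.002, -0.0]
wrist_force: [0.0, 0.4, -0.2]
opening: 43.4
```

```bash
python3 -m inch '[{"jaw":-1,"travel":[0,0,0.25],"twist":[0,0,0]},{"jaw":-1,"travel":[0,0,0.15],"twist":[0,0,0]},{"jaw":-1,"travel":[0,0,0],"twist":[0,0,0]},{"jaw":0.25,"travel":[0,0,0],"twist":[0,0,0]},{"jaw":0.25,"travel":[0,0,0],"twist":[0,0,0]},{"jaw":0.25,"travel":[0,0,0],"twist":[0,0,0]},{"jaw":0.25,"travel":[0,0,-1],"twist":[0,0,0]},{"jaw":0.25,"travel":[0,0,-3],"twist":[0,0,0]},{"jaw":0.25,"travel":[0,0,-4],"twist":[0,0,0]},{"jaw":0.25,"travel":[0,0,-4],"twist":[0,0,0]},{"jaw":0.5,"travel":[-0.6,2.5,0],"twist":[0,0,0]},{"jaw":0.5,"travel":[-0.9,4.5,0],"twist":[0,0,0]},{"jaw":0.5,"travel":[-0.9,4.5,0],"twist":[0,0,0]},{"jaw":0.5,"travel":[-0.9,4.5,0],"twist":[0,0,0]},{"jaw":0.5,"travel":[-0.9,4.5,0],"twist":[0,0,0]},{"jaw":0.5,"travel":[-0.9,4.5,0],"twist":[0,0,0]},{"jaw":0.5,"travel":[-0.7,3.5,0],"twist":[0,0,0]},{"jaw":0.5,"travel":[-0.45,1.7,0],"twist":[0,0,0]},{"jaw":0.5,"travel":[0,0,0],"twist":[0,0,0]},{"jaw":0.5,"travel":[0,0,0],"twist":[0,0,0]}]'; python3 - <<'E'
from h import *
T,S=shot("top"),shot("scene")
for p in(T,S):
    for a,w,z in(("syrup_dropper",(417,-168),0),("cocoa_jar",(480,134),6),("cinnamon_jar",(461,268),6)):
        V=near(p,a,[w[0],w[1],45])
        if V: print(a,fit([V],a,w,z))
E
```

```text
time_s: 21.7
tcp_pos: [416.2, -166.9, 375.2]
tcp_rot: [-0.0, 1.0, -0.001, 0.0]
wrist_force: [0.9, -0.1, 0.4]
opening: 69.8
cocoa_jar (array([475.66132522, 137.08709943]), np.float64(0.04620885669753361))
cinnamon_jar (array([455.86362553, 270.49872637]), np.float64(0.046941631497173564))
syrup_dropper (array([ 420.08413044, -172.26827583]), np.float64(0.10391262586747574))
cocoa_jar (array([480.62406921, 129.98948669]), np.float64(0.04991598457171209))
cinnamon_jar (array([461.1680603 , 266.32858276]), np.float64(0.06686960635093375))
```

```bash
python3 -m inch '[{"jaw":0.5,"travel":[0.1,0.15,2],"twist":[0,0,0]},{"jaw":0.5,"travel":[0,0,3.5],"twist":[0,0,0]},{"jaw":0.5,"travel":[0,0,3.5],"twist":[0,0,0]},{"jaw":0.5,"travel":[0,0,3],"twist":[0,0,0]},{"jaw":0.5,"travel":[0,0,2],"twist":[0,0,0]},{"jaw":0.5,"travel":[0,0,1],"twist":[0,0,0]},{"jaw":0.5,"travel":[0,0,0],"twist":[0,0,0]},{"jaw":-1,"travel":[0,0,0],"twist":[0,0,0]},{"jaw":-1,"travel":[0,0,0],"twist":[0,0,0]},{"jaw":-1,"travel":[0,0,0],"twist":[0,0,0]},{"jaw":-1,"travel":[0,0,0],"twist":[0,0,0]},{"jaw":-1,"travel":[0,0,0],"twist":[0,0,0]},{"jaw":-1,"travel":[0,0,0],"twist":[0,0,0]}]' 15
```

```text
time_s: 23.4
tcp_pos: [417.2, -169.0, 225.1]
tcp_rot: [0.0, 1.0, -0.002, 0.0]
wrist_force: [-0.7, 0.3, 3.0]
opening: 32.1
```

```bash
python3 -m inch '[{"jaw":-1,"travel":[0,0,-1.5],"twist":[0,0,0]},{"jaw":-1,"travel":[0,0,-3],"twist":[0,0,0]},{"jaw":-1,"travel":[0,0,-3],"twist":[0,0,0]},{"jaw":-1,"travel":[0,0,-1.5],"twist":[0,0,0]},{"jaw":-1,"travel":[0.5,-1.7,0],"twist":[0,0,0]},{"jaw":-1,"travel":[0.8,-3.5,0],"twist":[0,0,0]},{"jaw":-1,"travel":[0.8,-3.5,0],"twist":[0,0,0]},{"jaw":-1,"travel":[0.8,-3.5,0],"twist":[0,0,0]},{"jaw":-1,"travel":[0.8,-3.5,0],"twist":[0,0,0]},{"jaw":-1,"travel":[0.8,-3.5,0],"twist":[0,0,0]},{"jaw":-1,"travel":[0.5,-2.7,0],"twist":[0,0,0]},{"jaw":-1,"travel":[0,0,0],"twist":[0,0,0]},{"jaw":-1,"travel":[0,0,3],"twist":[0,0,0]},{"jaw":-1,"travel":[0,0,2],"twist":[0,0,0]},{"jaw":-1,"travel":[0,0,0],"twist":[0,0,0]},{"jaw":-1,"travel":[0,0,0],"twist":[0,0,0]}]'
python3 look.py d
```

```text
time_s: 25.0
tcp_pos: [467.7, 49.1, 264.8]
tcp_rot: [0.0, 1.0, -0.002, -0.0]
wrist_force: [0.0, 0.0, -1.2]
opening: 32.4
[468.2  49.4 265.7] 32.21153837618281 [-0.35587722  0.50214528  0.12004377]
```

View pics/d.png

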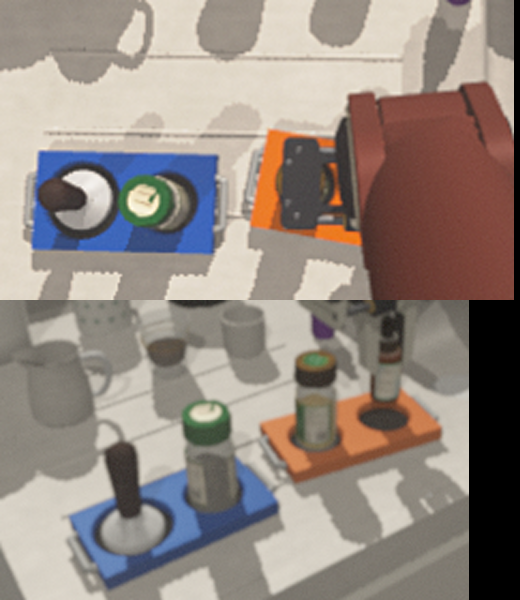

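```bash
python3 -m inch '[{"jaw":-1,"travel":[0,0,1.5],"twist":[0,0,0]},{"jaw":-1,"travel":[0,0,1],"twist":[0,0,0]},{"jaw":-1,"travel":[0,0,0.4],"twist":[0,0,0]},{"jaw":-1,"travel":[0,0,0],"twist":[0,0,0]},{"jaw":-1,"travel":[0,0,0],"twist":[0,0,0]}]'
```

```text
time_s: 25.6
tcp_pos: [468.0, 49.8, 236.1]
tcp_rot: [-0.0, 1.0, -0.002, 0.0]
wrist_force: [0.6, -0.9, -0.3]
opening: 32.0
```

```bash
python3 -m inch '[{"jaw":-1,"travel":[0,0,0.3],"twist":[0,0,0]},{"jaw":-1,"travel":[0,0,0.18],"twist":[0,0,0]},{"jaw":-1,"travel":[0,0,0],"twist":[0,0,0]},{"jaw":0.1,"travel":[0,0,0],"twist":[0,0,0]},{"jaw":0.1,"travel":[0,0,0],"twist":[0,0,0]},{"jaw":0.1,"travel":[0,0,0],"twist":[0,0,0]},{"jaw":0.1,"travel":[0,0,-1],"twist":[0,0,0]},{"jaw":0.1,"travel":[0,0,-3],"twist":[0,0,0]},{"jaw":0.1,"travel":[0,0,-4],"twist":[0,0,0]},{"jaw":0.1,"travel":[0,0,-4],"twist":[0,0,0]},{"jaw":0.1,"travel":[0,0,-4],"twist":[0,0,0]},{"jaw":0.1,"travel":[0,4,0],"twist":[0,0,0]},{"jaw":0.1,"travel":[0,4.5,0],"twist":[0,0,0]},{"jaw":0.1,"travel":[0,4.5,0],"twist":[0,0,0]},{"jaw":0.1,"travel":[0,4.5,0],"twist":[0,0,0]},{"jaw":0.1,"travel":[0,4.5,0],"twist":[0,0,0]},{"jaw":0.1,"travel":[0,3,0],"twist":[0,0,0]},{"jaw":0.1,"travel":[0,0,0],"twist":[0,0,0]},{"jaw":0.1,"travel":[0,0,0],"twist":[0,0,0]}]'; sed -i 's/v in g.items/v in dict(blue_carrier=(460,310,0),orange_carrier=(473,92,-.16),shot_glass=(723,197),dosing_cup=(711,93)).items/; s/^T,S=.*/&\nfor p in (T,S):\n  for a,w in dict(tamper=(460.5,352),cinnamon_jar=(461,268),cocoa_jar=(480,134),syrup_dropper=(468,50)).items():\n    V=near(p,a,[w[0],w[1],45])\n    if V:print(a,fit([V],a,w,6))/' m.py; python3 m.py; python3 look.py e
```

```text
time_s: 27.5
tcp_pos: [466.6, -200.5, 391.2]
tcp_rot: [-0.0, 1.0, -0.002, -0.0]
wrist_force: [0.2, -0.5, -0.2]
opening: 50.9
tamper (array([459.33764648, 353.12097168]), np.float64(0.11240327238202064))
cocoa_jar (array([476.1418705 , 137.12004566]), np.float64(0.12304483837330549))
syrup_dropper (array([465.28444445,  53.18744189]), np.float64(0.09813328111742048))
tamper (array([460.82931831, 350.58816411]), np.float64(0.1845649688809856))
cinnamon_jar (array([462.98510742, 264.65209961]), np.float64(0.09001149896710592))
cocoa_jar (array([481.96551418, 128.99462414]), np.float64(0.07745813984855199))
blue_carrier 1 [([458.4, 311.1, -0.3], np.float64(0.434))]
blue_carrier 1 [([461.6, 308.2, 1.4], np.float64(0.403))]
blue_carrier 2 [([459.0, 309.9, -0.5], np.float64(0.427))]
orange_carrier 1 [([471.6, 95.6, -16.0], np.float64(0.239))]
orange_carrier 1 [([475.6, 89.6, -15.2], np.float64(0.32))]
orange_carrier 2 [([472.0, 94.5, -16.0], np.float64(0.297))]
shot_glass 1 [([719.9, 197.1], np.float64(0.174))]
shot_glass 1 [([734.9, 188.2], np.float64(0.156))]
shot_glass 2 [([723.9, 195.8], np.float64(0.208))]
dosing_cup 1 [([709.6, 93.1], np.float64(0.083))]
dosing_cup 1 [([716.0, 83.6], np.float64(0.042))]
dosing_cup 2 [([709.8, 90.8], np.float64(0.157))]
tap [ 515. -366.   80.] [ 374. -501.   88.]
28.4
[ 467.  -200.3  391. ] 51.186210785893415 [ 0.6162599  -0.0936613  -0.62141789]
```

View pics/e.png

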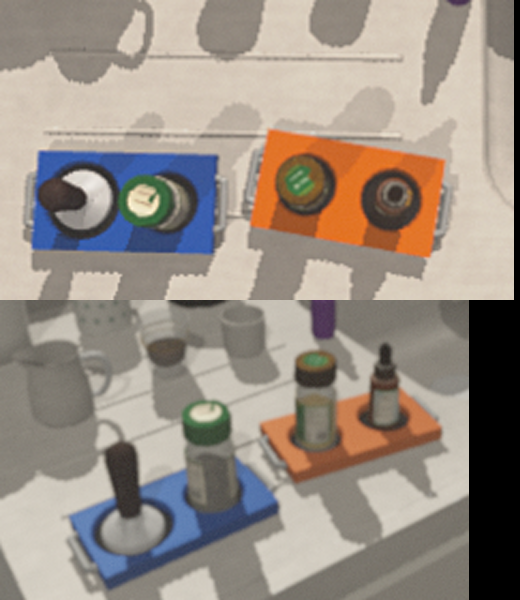

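View pics/et.png

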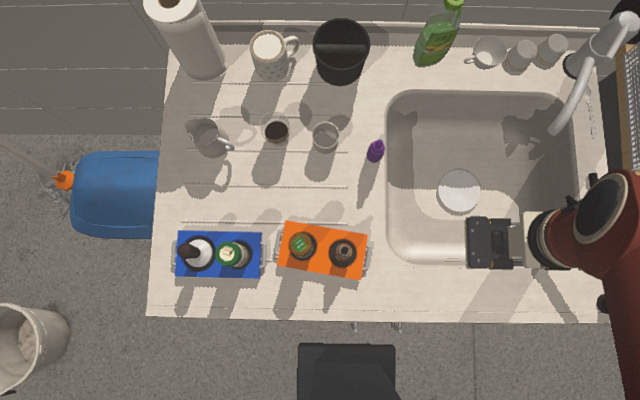

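```bash
python3 -c "from rig import r; print(r.close_job())"
```

```text
the job is handed in; nothing more can be done
None
```

I made up both kits and handed the job in at about 28 s of robot time, well under the 115 s limit.

- **Blue carrier:** the tamper is in the large well and the green-capped jar is in the small one.
- **Orange carrier:** the brown-capped jar is in the +y well and the amber dropper bottle is in the −y well.

**Last checks:** the final pictures from both cameras show all four standing upright in their wells and released, with the gripper clear. The milk pitcher, shot glass, dosing cup and purple look-alike show where they started. Wrist forces read after each move were at most about 5 N.

**What disagreed or was missing:**
- The two cameras differed from each other by about 4–10 mm on most things, so I used the mean of the two. The grasps and wells agreed with that.
- In the final check the networks missed the green-capped jar in the top view and the dropper in the scene view, but both are plainly visible in those pictures.
- The shot glass fit was poor and differed by up to 15 mm between the cameras. Within each camera it matched its starting position to within about 5 mm.
- I checked the pitcher and the purple bottle only by eye.

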